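Lock the toothbrush caddy on its rail with the ball-lock pin

ROBOT

A 6-joint arm with a two-finger parallel gripper is mounted at the origin on the work surface. World frame = base frame: x ahead of the robot, y to its left, z up, the work surface at z = 0. Lengths are in mm, angles in rad, forces in N, time in s.
With the tool pointing down it reaches from about 350 to 875 mm from the base axis. Payload 4.2 kg.
Tool frame: the origin (TCP) lies between the finger pads, 19 mm behind the fingertips; this is the grasp point; z points along the fingers, y is the line along which they close (so a half turn about z gives the same grasp; the last joint's range is limited). The gripper opens to 85 mm and grips with 20 to 120 N. Pads are 22 mm wide; open, the fingers measure 114 mm over their backs; the gripper's body (76 mm by 85 mm) begins 54 mm behind the grasp point. The pads swing forward as they close: fully open they stand 13 mm farther back than shut.
Start: joints at [-0.859, 0.385, 0.008, 0, -1.194, -0.259], TCP at [273.44, -561.988, 250.012] pointing down, gripper open.
Joint ranges: [-3.14, 3.14], [-1.21, 2.06], [-1.07, 1.41], [-3.16, 2.05], [-2.99, -0.16], [-3.1, 3.1]. Speed limits (rad/s): [2.79, 2.79, 3.14, 3.14, 3.14, 3.14].

INTERFACE

Orientations are given as a unit quaternion [w, x, y, z].
In Python, from bench import bot gives the robot as it stands.
- The arm moves only by the tool play_rows, never from a script. Its argument "steps" is a list that holds one entry, the list of rows, each a list of 7 numbers: the closure, from 0 (fully open) to 1 (shut), then the shift along the tool's x, y, z in cm, then the turn, a rotation vector about the tool's x, y, z in rad. A call has exactly 10 rows; each row is the pose to reach, as a shift and turn from the pose commanded when the call began, along the tool's axes at that moment; what a row does not reach only later rows make up. A row lasts 1/8 s, in which the tool goes at most 62.5 mm and 10.7 degrees, less where a joint would pass 70% of its speed; a pose out of reach is approached as far as the arm can. A call with a gripper value outside its range is refused whole. The fingers move at their own pace and stop on an object; the grip force is fixed at half the most. Time passes only in rows, so rows that repeat a pose let the fingers close, or fill a call up. It gives the time, the measured TCP pose, the force, the opening and the grip force at its end, in the units of the state.
- bot.observe(): the state, without advancing time (a new reading comes with each control period).
- bot.read_camera(name): name is "scene" or "top"; returns a dict with "frame" (384x512x3 uint8, red, green, blue), "z_map" (384x512 float32, mm along the optical axis (not along the pixel's ray), 0 where there is no reading), "fx", "fy", "cx", "cy" (pixels), "k1" (the pictures are not rectified: a ray, as slopes to the right and down, at radius r is drawn at 1 + k1 r^2 times it, then the intrinsics apply), "view" (4x4, takes a point from world to camera coordinates). Camera axes: x right, y down, z forward; pixel columns grow to the right and rows downward; lengths in mm; the calibration is good to about 2 mm. A picture is of the moment at which its call begins.
- bot.sign_off(): hands the job in; it is judged then, once.
The state is a dict: "time": time; "joints": joint angles; "qvel": joint speeds; "joint_torque": joint torques, N m; "tool_pos": TCP position; "orientation": TCP orientation; "ft_force": force on the tool from outside, world axes, zero at the start; "wrist_torque": the same for the moment, N m; "width": finger opening in mm; "gripper_force": force on a finger pad.
Only numpy, scipy, OpenCV 4.12 (cv2) and the standard library are available. Lean on these libraries where they do the work, as an engineer would, in place of code of your own. Each camera call takes 0.05 s, during which the arm holds its last target. There are 200 camera calls.

TASK

Lock the toothbrush caddy on its rail: with the red thumb button of the ball-lock pin squeezed in, draw the pin from its blue parking block, put it into the hole in the caddy's white plate and, pressing only lightly, slide the caddy along with it until the pin drops into the hidden hole in the rail beneath. Push it fully home, flange down on the plate, with the button still held in, then let go so that the button springs out and the pin stays locked. Handle pin and rail gently and leave everything else on the ledge where it is.

Things in the scene. Friction and masses are not known exactly. Their poses are not given: they have to be found in the camera images.
- pin: Ball-lock pin, upright, handle up, about 0.12 kg. Origin: on the axis, on the underside (seat face) of its flange; z up along the handle. Steel flange 26 mm across, z 0 to 5 mm; black handle 22 mm along x, 24 mm along y, z 5 to 51 mm; steel shank 14 mm across, 42 mm long below the origin, the last 5 mm tapering to a 7 mm flat tip. Starts locked in the blue block.
- pin_head (a point): Grip point: on the pin's axis, 28 mm above its origin, at mid handle and mid button; axes as the pin's. Pinch along the pin's x, one finger on the button, one on the far face, with 25 to 45 N: fingers then stop at 22 mm. With the TCP here the fingertips clear the plate below by 9 mm when the pin is home.
- pin_button (a joint): Red thumb button on the handle's +x face, 16 mm wide, z 16 to 40 mm, in m: 0 = out, standing 4.8 mm proud (ball out, locked); 0.0048 = squeezed flush with the handle (ball in). Its spring takes 5 N to start and 11 N to hold in.
- pin_ball (a point): On the shank's axis, 26 mm below the pin's origin, at the height of the brass locking ball (round stud, 8 mm): it stands 4.5 mm out of the shank's +x side when the button is out, and lies inside the shank when the button is in. With the ball out the shank passes through no hole here.
- pin_tip (a point): Centre of the flat tip of the shank, 42 mm below the pin's origin. Steel on a hard plate has no give: touch down and seat the pin at 20 mm/s or slower with a force stop of 4 to 8 N; pressing on by position alone soon passes 80 N, which counts as rough.
- block: Blue parking block, 60 x 60 x 46 mm, fixed to the ledge; origin at the centre of its underside. A 16 mm hole through its 20 mm thick top, over a hollow, holds the pin, the flange resting on the top. The pin must be lifted 45 mm to come clear.
- rail: Rail fixed to the ledge: aluminium channel 58 mm wide (x), 272 mm long (y) with grey end caps; origin at the centre of its underside; y along the rail, z up. Inside lies a fixed steel locking plate with one round 16 mm hole, on the centre line (x = 0), anywhere from y = -18 to +22 mm. The caddy's plate covers it and it is not measured: find it by feel, or by looking down the caddy's hole.
- plate_top (a point): Mid point of the rail on the flat top of the hidden locking plate (8 mm thick, fixed), 34 mm above the rail's origin, axes as the rail's. Below the plate is a hollow 44 mm wide down to 3 mm above the rail's origin. A pin tip at this height rests on the plate; when the pin is home its tip is at 4 mm above the rail's origin.
- caddy (a joint): Position of the caddy along the rail's y, m, from -0.042 to 0.042 (end stops). It starts at -0.041 to -0.033, so the hidden hole always lies ahead of it towards the rail's +y. It slides with about 1.2 N of friction, stays where it is left, and cannot lift or turn.
- caddy_hole (a point): Centre of the mouth of the 16 mm hole through the caddy's white plate (64 x 160 mm, 11.5 mm thick, top 46 mm above the rail's origin), on the rail's centre line at y = joint caddy; axes as the rail's. The locking plate is 12 mm below the mouth. On its +x side the caddy carries a steel tray with an orange toothbrush, lower than the plate.
- mug: Stainless steel mug, 76 mm across, 85 mm high, origin under its centre; leave alone.
- bottle: Green glass bottle with a white twist cap, 56 mm across, 130 mm high, origin under its centre; leave alone.
- comb: Black plastic comb lying flat, 160 x 32 x 5 mm; leave alone.
- jar: White jar with steel lid, 56 mm across, 55 mm high; leave alone.
- nailbrush: Wooden nail brush, 35 x 90 x 28 mm; leave alone.
- soapdish: White soap dish with a bar of soap, 75 x 110 x 29 mm; leave alone.
Things that resemble listed ones, but are neither listed nor needed, are in the scene too. Leave any pink look-alike of the pin alone.

How it is judged (in metres and radians):
On the way, in this order (a step that is already met when the one before it is completed fails the run):
1. the pin is drawn clear of the parking block with its button held in (value of joint pin_button above 0.0035 m and z of pin_tip in the frame of block above 0.046 m), for 0.1 s.
2. the pin's tip is in the hole of the caddy's plate, the button held in (value of joint pin_button above 0.0035 m and horizontal distance between pin_tip and caddy_hole below 0.004 m and z of pin_tip in the frame of caddy_hole below -0.003 m), for 0.1 s.
3. the pin is home, its flange down on the plate, with the button still held in (value of joint pin_button above 0.0035 m and horizontal distance between pin and caddy_hole below 0.004 m and z of pin in the frame of caddy_hole below 0.002 m), for 0.1 s.
At the end, for the whole second after the job is handed in: The pin stands through the caddy's plate and the rail, upright within 0.12 rad, within 4 mm of the hole's centre, its flange no more than 2.5 mm above the plate; it is released, at rest, and its button has sprung back out (under 1 mm in), so that the ball locks it (value of joint pin_button below 0.001 m and horizontal distance between pin and caddy_hole below 0.004 m and z of pin in the frame of caddy_hole below 0.0025 m and angle between the z axis of pin and the z axis of rail, either way round below 0.12 rad and linear speed of pin below 0.02 m/s); the robot touches nothing.
It fails at once if the pin is rammed against caddy or rail with more than 80 N (contact force between pin and rail above 80 N).
It fails at once if the robot presses on caddy or rail with more than 40 N (contact force between the arm and rail above 40 N).
It fails at once if a bystander is moved more than 20 mm or tipped (distance of any of mug, bottle, comb, jar, nailbrush, soapdish from where it was at the start of the episode above 0.02 m or angle between any of bottle, mug, jar's own z axis and vertical above 0.5 rad).
It also fails if it takes over 64 s, if anything falls off the work surface, if the arm or the gripper's body presses on something with over 40 N, if the wrist force passes 120 N, or if a joint passes its speed limit or range.

## Working session

There is one attempt and no reset: what is moved stays moved. The work goes in short steps, Python scripts to look and compute and a tool call to move; the robot and the scene stay as the last step left them, time stands still between calls to the robot, and variables do not carry over. Pictures are saved under pics/ and viewed, at most 10 in all, crops included, and the job is handed in when it is done.

Besides the shell and the picture viewer there is one more tool, called after "Emit:" as name([rows], argument=value, ...), one row to a line, values as JSON. play_rows: Moves the arm, as the interface text tells. Its arguments: {"type":"object","properties":{"steps":{"type":"array","items":{"type":"array","items":{"type":"array","items":{"type":"number"}}}}},"required":["steps"]}

```bash
mkdir -p pics; ls; cat > h.py <<'E'
import numpy as np, cv2
from bench import bot
def cam(n):
    return bot.read_camera(n)
def undist(c,uv):
    uv=np.atleast_2d(np.float64(uv)); d=(uv-[c['cx'],c['cy']])/[c['fx'],c['fy']]
    s=d.copy()
    for _ in range(20): s=d/(1+c['k1']*(s**2).sum(1,keepdims=True))
    return s
def plane(c,uv,z):
    "cast pixels onto world plane z"
    s=undist(c,uv); V=np.array(c['view']); R=V[:3,:3]; o=-R.T@V[:3,3]
    d=np.c_[s,np.ones(len(s))]@R
    return o+d*((z-o[2])/d[:,2])[:,None]
def pts(c,uv):
    "pixels to points by depth"
    uv=np.atleast_2d(uv); s=undist(c,uv); Z=c['z_map'][uv[:,1].astype(int),uv[:,0].astype(int)].astype(float)
    V=np.array(c['view']); return (np.c_[s,np.ones(len(s))]*Z[:,None]-V[:3,3])@V[:3,:3]
def proj(c,P):
    V=np.array(c['view']); q=np.atleast_2d(P)@V[:3,:3].T+V[:3,3]; s=q[:,:2]/q[:,2:]
    return s*(1+c['k1']*(s**2).sum(1,keepdims=True))*[c['fx'],c['fy']]+[c['cx'],c['cy']]
def save(c,n): cv2.imwrite('pics/'+n+'.png',cv2.cvtColor(c['frame'],cv2.COLOR_RGB2BGR))
E
python3 - <<'E'
from h import *
for n in('scene','top'):
    c=cam(n); save(c,n+'0'); V=np.array(c['view']); print(n,c['fx'],c['cx'],c['cy'],c['k1'],-V[:3,:3].T@V[:3,3],V[2,:3])
print(bot.observe())
E
```

```text
pics
scene 371.73923841977347 252.90475018603146 191.32230245476956 -0.04613472429090412 [ 999.49253192 -304.85549406 1048.002913  ] [-0.43575851  0.27044831 -0.85847087]
top 354.0005645320648 256.66531523438005 193.298131909044 -0.07262820586179032 [ 423.37272641  -10.33500023 1104.32598698] [ 0.10765048 -0.00780899 -0.99415813]
{'time': 0.1, 'joints': array([-8.59369509e-01,  3.85494621e-01,  6.76273328e-03, -4.39304423e-04,
       -1.19398654e+00, -2.58582745e-01]), 'qvel': array([-0.00145516, -0.00218572,  0.00279617,  0.00218837, -0.00083051,
       -0.00023936]), 'joint_torque': array([-2.03268792e-03, -3.93318164e+01,  1.88927293e+01,  4.19802323e+00,
       -2.60457578e-03,  2.21291785e-06]), 'tool_pos': array([ 273.25218743, -561.56716528,  249.02135272]), 'orientation': array([-2.67435764e-04, -2.24413269e-01,  9.74493571e-01,  9.45400199e-04]), 'ft_force': array([ 0.08611133, -0.50580772, -0.56107982]), 'wrist_torque': array([-0.04460873, -0.00949592,  0.0565771 ]), 'gripper_force': 0.0, 'width': 85.42048463595383}
```

View pics/scene0.png

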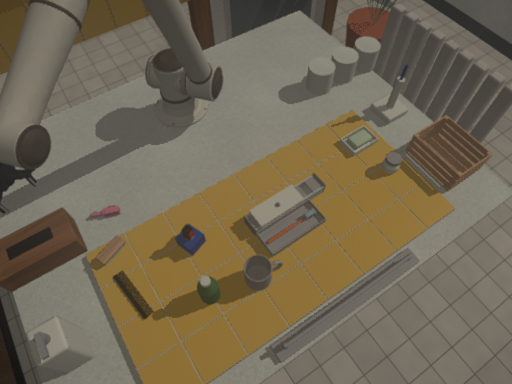

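View pics/top0.png

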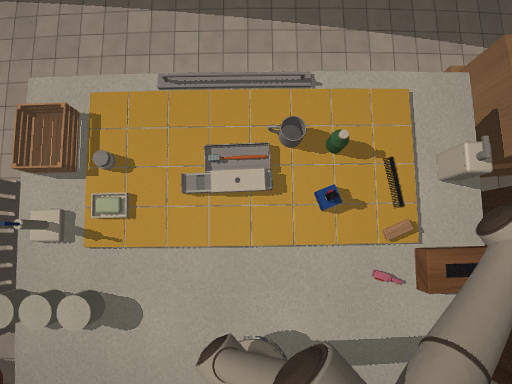

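The scene view shows the blue block with the pin at (190,238) and the rail at (285,205). In the top view the block is at (328,197), the white caddy plate around (237,180) with its dark hole at (237,180), and the tray is on the +x (upper) side. Next I measure.

```bash
python3 - <<'E'
from h import *
c=cam('top'); s=cam('scene')
t=c['frame'];
a=cv2.resize(t[130:215,175:275],None,fx=4,fy=4,interpolation=cv2.INTER_CUBIC); b=cv2.resize(t[155:240,285:385],None,fx=4,fy=4,interpolation=cv2.INTER_CUBIC)
d=cv2.resize(s['frame'][210:270,150:250],None,fx=4,fy=4,interpolation=cv2.INTER_CUBIC)
cv2.imwrite('pics/crops.png',cv2.cvtColor(np.vstack([np.hstack([a,b]),np.hstack([d,cv2.resize(s['frame'][165:225,240:340],None,fx=4,fy=4,interpolation=cv2.INTER_CUBIC)])]),cv2.COLOR_RGB2BGR))
for n,k in(('top',c),('scene',s)):
    h=cv2.cvtColor(k['frame'],cv2.COLOR_RGB2HSV)
    blue=((h[...,0]>105)&(h[...,0]<130)&(h[...,1]>130)&(h[...,2]>40)).astype(np.uint8)
    x0,x1,y0,y1=(300,360,170,225) if n=='top' else(160,220,215,265)
    red=(((h[...,0]<6)|(h[...,0]>174))&(h[...,1]>150)&(h[...,2]>50)).astype(np.uint8)
    for nm,m in(('blue',blue),('red',red)):
        q=np.zeros_like(m); q[y0:y1,x0:x1]=m[y0:y1,x0:x1]
        uv=np.argwhere(q)[:,::-1]; P=pts(k,uv); print(n,nm,len(uv),uv.mean(0),np.median(P,0),P.min(0),P.max(0))
        if nm=='blue':
            T=P[np.abs(P[:,2]-46)<4]; 
            r=cv2.minAreaRect(T[:,:2].astype(np.float32)); print(' top face',len(T),r)
    # table, plate depth
for uv in((300,210),(235,205),(237,180),(225,180),(255,180),(193,184)): print(uv,pts(c,uv).round(1))
v=cv2.cvtColor(t,cv2.COLOR_RGB2GRAY); print(v[174:187,230:245])
E
```

```text
top blue 317 [326.54574132 197.57097792] [ 516.49507519 -220.46863098   65.84038186] [ 423.37272641 -268.4114619    31.31390635] [ 557.97008972  -10.33500023 1104.32598698]
 top face 9 ((509.1587829589844, -205.82960510253906), (45.70534133911133, 0.9907039999961853), 20.814363479614258)
top red 12 [329.5 191.5] [ 533.42527356 -224.81275512  106.92145716] [ 528.62090258 -232.33100036   98.87888427] [ 537.88187208 -219.17159592  117.78634195]<stdin>:14: RuntimeWarning: Mean of empty slice.
  ret = um.true_divide(
  return _methods._mean(a, axis=axis, dtype=dtype,
Traceback (most recent call last):
ValueError: zero-size array to reduction operation minimum which has no identity
```

View pics/crops.png

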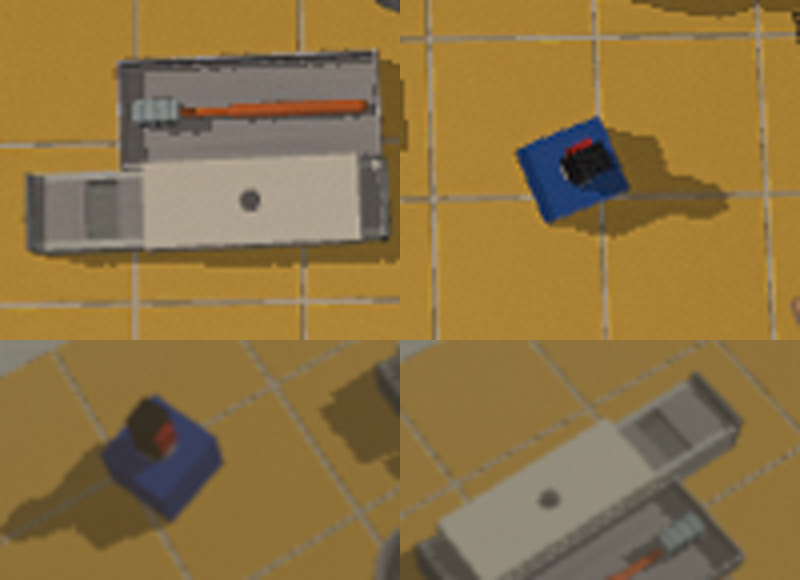

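Crops: the block's corners are clear in the top view (crop (520,150)…(625,185)), the red button is on the upper, +x side of the black handle, and the caddy hole is at crop (250,200), i.e. pixel (237.5,180). The ledge seems raised, at about 20 mm.

```bash
python3 - <<'E'
from h import *
c=cam('top'); s=cam('scene'); np.set_printoptions(suppress=True,precision=1)
for uv in((300,210),(235,205),(237,180),(225,180),(255,180),(315,205),(332,195)): print(uv,pts(c,uv))
for n,k,(x0,x1,y0,y1) in(('top',c,(300,350,170,215)),('scene',s,(160,215,215,262))):
    f=k['frame'][y0:y1,x0:x1].astype(int); R,G,B=f[...,0],f[...,1],f[...,2]
    yy,xx=np.mgrid[y0:y1,x0:x1]
    g=lambda m: np.c_[xx[m],yy[m]]
    for nm,m in(('blue',B>1.4*R),('red',(R>2.5*G)&(R>60)),('black',(np.max(f,2)<55)&(np.ptp(f,2)<20))):
        uv=g(m); P=pts(k,uv); P=P[P[:,2]<300]; print(n,nm,len(uv),uv.mean(0),np.median(P,0),np.percentile(P[:,2],[5,95]))
        if nm=='blue':
            uvh=cv2.convexHull(uv.astype(np.float32))[:,0]
            T=P[np.abs(P[:,2]-66)<5]; print('  face',len(T),cv2.minAreaRect(T[:,:2].astype(np.float32)))
            print(' hull on z66',cv2.minAreaRect(plane(k,uvh,66)[:,:2].astype(np.float32)))
        if nm=='black':
            T=P[P[:,2]>108]; print('  face',len(T),T.mean(0) if len(T) else '',cv2.minAreaRect(T[:,:2].astype(np.float32)) if len(T)>3 else '')
# caddy plate & hole
for n,k,(x0,x1,y0,y1),h in(('top',c,(175,275,160,200),(237.5,180)),('scene',s,(240,330,165,230),(278,205))):
    f=k['frame'].astype(int); hx,hy=map(int,h)
    w=f[hy-8:hy+9,hx-8:hx+9].mean(2); ref=np.percentile(w,80); m=(w<0.8*ref).astype(np.uint8)
    nl,lab,st,ce=cv2.connectedComponentsWithStats(m); 
    i=max(range(1,nl),key=lambda i:-np.hypot(*(ce[i]-8))+0.1*st[i,4]); u=ce[i]+[hx-8,hy-8]; print(n,'hole',st[i,4],u,plane(k,u,66))
    m=((np.abs(f.mean(2)-ref)<0.15*ref)).astype(np.uint8); q=np.zeros_like(m); q[y0:y1,x0:x1]=m[y0:y1,x0:x1]
    nl,lab,st,ce=cv2.connectedComponentsWithStats(cv2.morphologyEx(q,cv2.MORPH_OPEN,np.ones((3,3),np.uint8))); i=1+np.argmax(st[1:,4])
    uv=np.argwhere(lab==i)[:,::-1]; P=plane(k,uv,66); print(n,'plate',len(uv),cv2.minAreaRect(P[:,:2].astype(np.float32)),np.median(pts(k,uv),0))
E
```

```text
(300, 210) [[ 487.3 -150.9   22.1]]
(235, 205) [[505.7  48.3  18. ]]
(237, 180) [[578.   39.8  53.7]]
(225, 180) [[576.5  74.6  67.5]]
(255, 180) [[575.9 -14.1  63.3]]
(315, 205) [[ 502.2 -198.2   18.5]]
(332, 195) [[ 522.7 -230.5  115.9]]
top blue 348 [326.8 197.7] [ 516.2 -222.    65.9] [40.1 70.1]
  face 287 ((522.754638671875, -231.3861541748047), (58.39414596557617, 60.780879974365234), 21.18845558166504)
 hull on z66 ((521.562744140625, -228.36544799804688), (58.18634033203125, 67.74378967285156), 20.899883270263672)
top red 9 [329.8 191.2] [ 535.  -227.7  106.3] [103.3 116. ]
top black 79 [331.2 195.6] [ 522.2 -227.5  116.4] [ 85.7 119.9]
  face 62 [ 522.6 -230.9  117. ] ((522.65185546875, -231.730224609375), (18.807762145996094, 23.548236846923828), 25.403980255126953)
scene blue 172 [193.5 239.4] [ 542.9 -223.7   64.6] [61.  67.7]
  face 162 ((528.3638916015625, -230.84783935546875), (58.274112701416016, 58.400699615478516), 18.659748077392578)
 hull on z66 ((531.8969116210938, -229.81857299804688), (69.04661560058594, 57.630428314208984), 21.324098587036133)<stdin>:9: RuntimeWarning: Mean of empty slice.
  ret = um.true_divide(
  return _methods._mean(a, axis=axis, dtype=dtype,
Traceback (most recent call last):
IndexError: index -1 is out of bounds for axis 0 with size 0
```

```bash
python3 - <<'E'
from h import *
np.set_printoptions(suppress=True,precision=1)
c=cam('top'); s=cam('scene')
R=bot.observe()
for n,k,(x0,x1,y0,y1),h in(('top',c,(175,275,160,200),(237.5,180)),('scene',s,(240,330,165,230),(277.5,204.5))):
    f=k['frame'].astype(int); hx,hy=map(int,h)
    w=f[hy-8:hy+9,hx-8:hx+9].mean(2); ref=np.percentile(w,80); m=(w<0.8*ref).astype(np.uint8)
    nl,lab,st,ce=cv2.connectedComponentsWithStats(m); 
    for i in range(1,nl): u=ce[i]+[hx-8,hy-8]; print(n,'hole',st[i,4],u,plane(k,u,66))
    m=((np.abs(f.mean(2)-ref)<0.15*ref)).astype(np.uint8); q=np.zeros_like(m); q[y0:y1,x0:x1]=m[y0:y1,x0:x1]
    nl,lab,st,ce=cv2.connectedComponentsWithStats(cv2.morphologyEx(q,cv2.MORPH_OPEN,np.ones((3,3),np.uint8))); i=1+np.argmax(st[1:,4])
    uv=np.argwhere(lab==i)[:,::-1]; P=plane(k,uv,66); print(n,'plate',len(uv),cv2.minAreaRect(P[:,:2].astype(np.float32)),P.mean(0),np.median(pts(k,uv),0))
# handle + button seen from scene
f=s['frame'][222:250,175:205].astype(int); yy,xx=np.mgrid[222:250,175:205]
for nm,m in(('red',(f[...,0]>2*f[...,1])&(f[...,0]>1.6*f[...,2])&(f[...,0]>50)),('dark',f.max(2)<65)):
    uv=np.c_[xx[m],yy[m]]; P=pts(s,uv); print(nm,len(uv),P.mean(0)); T=P[P[:,2]>112]; print(len(T),T.mean(0) if len(T) else '')
for nm,P in (('pin top',[524,-231,117]),): print(proj(c,P),proj(s,P))
E
```

```text
top hole 25 [237.  179.6] [[577.4  39.1  66. ]]
top plate 1109 ((577.4089965820312, 38.179569244384766), (63.45044708251953, 158.00482177734375), 1.6226868629455566) [577.1  38.7  66. ] [576.8  38.8  66.2]
scene hole 2 [269.5 196. ] [[543.   37.7  66. ]]
scene hole 19 [276.8 204.4] [[579.1  39.5  66. ]]
scene hole 3 [284.7 211.7] [[612.4  44.8  66. ]]
scene plate 988 ((578.0725708007812, 40.61500549316406), (65.85699462890625, 162.14630126953125), 1.2908449172973633) [578.3  37.8  66. ] [578.1  36.7  65.1]
red 14 [ 538.5 -225.1  103.2]
0 
dark 177 [ 529.3 -245.3   88.1]
59 [ 535.3 -231.9  131.9]
[[332.3 194.5]] [[185.9 228.2]]
```

```bash
cat >> h.py <<'E'
from scipy.spatial.transform import Rotation as Ro
def shift(cmd_pos,yaw_deg,target,tyaw):
    "tool y yaw (deg), tool down -> row shift in cm, turn"
    y=np.deg2rad(yaw_deg); ty=np.array([np.cos(y),np.sin(y),0]); tz=np.array([0,0,-1.]); tx=np.cross(ty,tz)
    d=np.subtract(target,cmd_pos)/10
    return np.round([d@tx,d@ty,d@tz],3), round(-np.deg2rad(tyaw-yaw_deg),4)
def tyaw(o):
    w,x,y,z=o['orientation']; M=Ro.from_quat([x,y,z,w]).as_matrix(); return np.degrees(np.arctan2(M[1,1],M[0,1])), M[:,2]
E
python3 -c "
from h import *
print(shift([273.44,-561.988,250.012],115.94,[523.5,-231,175],201))"
```

```text
(array([-36.965,  18.826,   7.501]), np.float64(-1.4846))
```

Emit:
play_rows([
  [[0.3,-36.96,18.83,7.5,0,0,-1.485],[0.3,-36.96,18.83,7.5,0,0,-1.485],[0.3,-36.96,18.83,7.5,0,0,-1.485],[0.3,-36.96,18.83,7.5,0,0,-1.485],[0.3,-36.96,18.83,7.5,0,0,-1.485],[0.3,-36.96,18.83,7.5,0,0,-1.485],[0.3,-36.96,18.83,7.5,0,0,-1.485],[0.3,-36.96,18.83,7.5,0,0,-1.485],[0.3,-36.96,18.83,7.5,0,0,-1.485],[0.3,-36.96,18.83,7.5,0,0,-1.485]],
])

```text
time: 1.65
tool_pos: [523.2, -231.3, 175.2]
orientation: [-0.0, 0.823, -0.567, 0.0]
ft_force: [-0.0, -0.0, -0.5]
width: 59.9
gripper_force: 0.0
```

```bash
python3 - <<'E'
from h import *
np.set_printoptions(suppress=True,precision=1)
s=cam('scene'); c=cam('top')
a=cv2.resize(s['frame'][170:270,130:250],None,fx=5,fy=5,interpolation=cv2.INTER_CUBIC)
cv2.imwrite('pics/c1.png',cv2.cvtColor(a,cv2.COLOR_RGB2BGR)); save(c,'t1')
print(proj(s,[[523.5,-231,117],[523.5,-231,156],[523.5,-231,66]]))
f=s['frame'][222:250,175:205].astype(int); yy,xx=np.mgrid[222:250,175:205]
m=(f[...,0]>2*f[...,1])&(f[...,0]>1.6*f[...,2])&(f[...,0]>50); uv=np.c_[xx[m],yy[m]]; print(uv.mean(0),plane(s,uv.mean(0),94))
E
```

```text
[[185.8 228.1]
 [183.3 221.8]
 [188.8 235.6]]
[190.9 233.7] [[ 535.1 -225.4   94. ]]
```

View pics/c1.png

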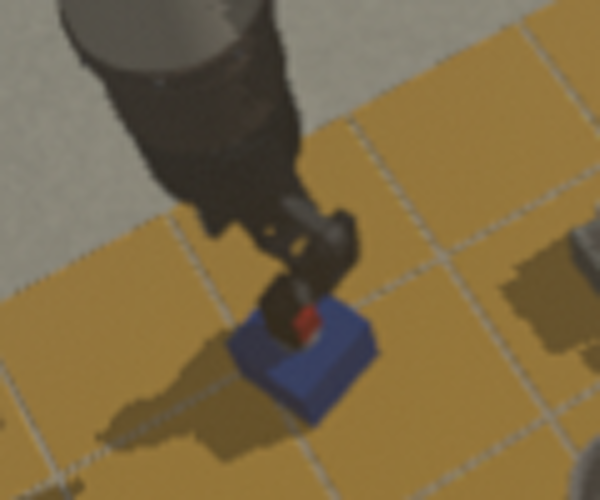

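The gripper is above the pin, with the red button at crop (307,322) facing the camera and the two fingers either side along the button axis. Descending now.

Emit:
play_rows([
  [[0.3,0,0.1,2,0,0,0],[0.3,0,0.1,4,0,0,0],[0.3,0,0.1,5.5,0,0,0],[0.3,0,0.1,6.8,0,0,0],[0.3,0,0.1,7.6,0,0,0],[0.3,0,0.1,8.1,0,0,0],[0.5,0,0.1,8.1,0,0,0],[0.5,0,0.1,8.1,0,0,0],[0.55,0,0.1,8.1,0,0,0],[0.58,0,0.1,8.1,0,0,0]],
])

```text
time: 3.0
tool_pos: [522.6, -231.3, 94.3]
orientation: [-0.0, 0.824, -0.566, 0.0]
ft_force: [0.1, -0.2, -0.3]
width: 36.1
gripper_force: 0.0
```

Emit:
play_rows([
  [[0.62,0,0,0,0,0,0],[0.64,0,0,0,0,0,0],[0.66,0,0,0,0,0,0],[0.68,0,0,0,0,0,0],[0.7,0,0,0,0,0,0],[0.72,0,0,0,0,0,0],[0.74,0,0,0,0,0,0],[0.76,0,0,0,0,0,0],[0.76,0,0,0,0,0,0],[0.76,0,0,0,0,0,0]],
])

```text
time: 4.25
tool_pos: [522.0, -232.0, 94.7]
orientation: [0.001, 0.824, -0.566, -0.0]
ft_force: [-0.2, -2.1, 6.0]
width: 21.4
gripper_force: 47.7
```

Emit:
play_rows([
  [[0.75,0,0,0,0,0,0],[0.75,0,0,0,0,0,0],[0.75,0,0,-0.3,0,0,0],[0.75,0,0,-0.6,0,0,0],[0.75,0,0,-0.9,0,0,0],[0.75,0,0,-1.2,0,0,0],[0.75,0,0,-1.5,0,0,0],[0.75,0,0,-1.5,0,0,0],[0.75,0,0,-1.5,0,0,0],[0.75,0,0,-1.5,0,0,0]],
])

```text
time: 5.5
tool_pos: [522.1, -231.2, 108.9]
orientation: [0.0, 0.824, -0.566, -0.0]
ft_force: [-1.2, -0.1, -2.0]
width: 21.5
gripper_force: 44.4
```

Emit:
play_rows([
  [[0.75,0,0,-0.6,0,0,0],[0.75,0,0,-1.2,0,0,0],[0.75,0,0,-1.8,0,0,0],[0.75,0,0,-2.4,0,0,0],[0.75,0,0,-3.0,0,0,0],[0.75,0,0,-3.6,0,0,0],[0.75,0,0,-4.2,0,0,0],[0.75,0,0,-4.6,0,0,0],[0.75,0,0,-4.6,0,0,0],[0.75,0,0,-4.6,0,0,0]],
])

```text
time: 6.75
tool_pos: [522.3, -231.3, 154.8]
orientation: [0.0, 0.824, -0.566, -0.0]
ft_force: [1.1, 0.3, -1.9]
width: 21.7
gripper_force: 44.4
```

```bash
python3 - <<'E'
from h import *
np.set_printoptions(suppress=True,precision=2)
o=bot.observe(); print(o['time'],o['tool_pos'],o['width'],o['gripper_force'],o['ft_force'],tyaw(o))
s=cam('scene')
a=cv2.resize(s['frame'][170:270,130:250],None,fx=5,fy=5,interpolation=cv2.INTER_CUBIC)
cv2.imwrite('pics/c2.png',cv2.cvtColor(a,cv2.COLOR_RGB2BGR))
print(proj(s,[list(o['tool_pos']-[0,0,28]),list(o['tool_pos']-[0,0,70])]))
# command from commanded pose (522.57,-231.04,155): to above caddy hole
print(shift([523.5-.93*1,-231-.358*1,155],201,[578.2,39.2,155],201), shift([523.5-.93*1,-231-.358*1,155],201,[578.2,39.2,155],181.5))
E
```

```text
6.75 [ 522.32 -231.26  154.8 ] 21.706776782818714 44.42277431488037 [ 1.13  0.29 -1.88] (np.float64(-158.9755088653493), array([-0.,  0., -1.]))
[[184.91 226.26]
 [187.44 232.64]]
(array([-23.27, -14.89,   0.  ]), np.float64(-0.0)) (array([-23.27, -14.89,   0.  ]), np.float64(0.3403))
```

View pics/c2.png

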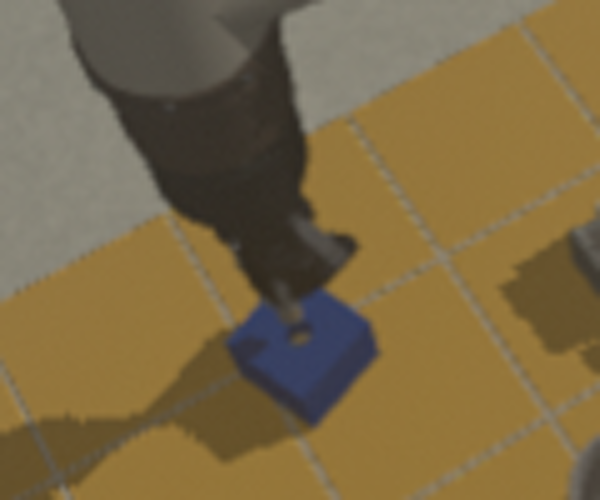

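The pin is drawn clear: the empty block hole is at crop (300,333) and the tip at about (288,312), as predicted. Next it goes over the caddy hole, aligned with the rail.

Emit:
play_rows([
  [[0.75,-2,-1.3,0,0,0,0.03],[0.75,-5.5,-3.5,0,0,0,0.08],[0.75,-9.5,-6.1,0,0,0,0.14],[0.75,-13.5,-8.65,0,0,0,0.2],[0.75,-17.5,-11.2,0,0,0,0.26],[0.75,-20.5,-13.1,0,0,0,0.3],[0.75,-22.5,-14.4,0,0,0,0.33],[0.75,-23.27,-14.89,0.3,0,0,0.34],[0.75,-23.27,-14.89,0.7,0,0,0.34],[0.75,-23.27,-14.89,0.7,0,0,0.34]],
])

```text
time: 8.05
tool_pos: [577.3, 38.3, 147.3]
orientation: [0.001, 0.716, -0.698, -0.0]
ft_force: [0.0, -0.4, -1.5]
width: 21.5
gripper_force: 44.5
```

```bash
python3 - <<'E'
from h import *
np.set_printoptions(suppress=True,precision=2)
o=bot.observe(); print(o['time'],o['tool_pos'],o['width'],o['gripper_force'],o['ft_force'],tyaw(o))
s=cam('scene')
a=cv2.resize(s['frame'][165:225,240:320],None,fx=10,fy=10,interpolation=cv2.INTER_CUBIC)
tip=proj(s,[o['tool_pos']-[0,0,70]])[0]; hol=proj(s,[[578.2,39.2,66]])[0]; print(tip,hol)
for p,col in((tip,(255,0,0)),(hol,(0,255,0))):
    cv2.circle(a,(int((p[0]-240+.5)*10),int((p[1]-165+.5)*10)),3,col,-1)
cv2.imwrite('pics/c3.png',cv2.cvtColor(a,cv2.COLOR_RGB2BGR))
E
```

```text
8.05 [577.3   38.32 147.29] 21.500679430833646 44.507643431425095 [ 0.05 -0.39 -1.53] (np.float64(-178.5036881547678), array([-0., -0., -1.]))
[276.28 202.29] [276.54 204.19]
```

View pics/c3.png

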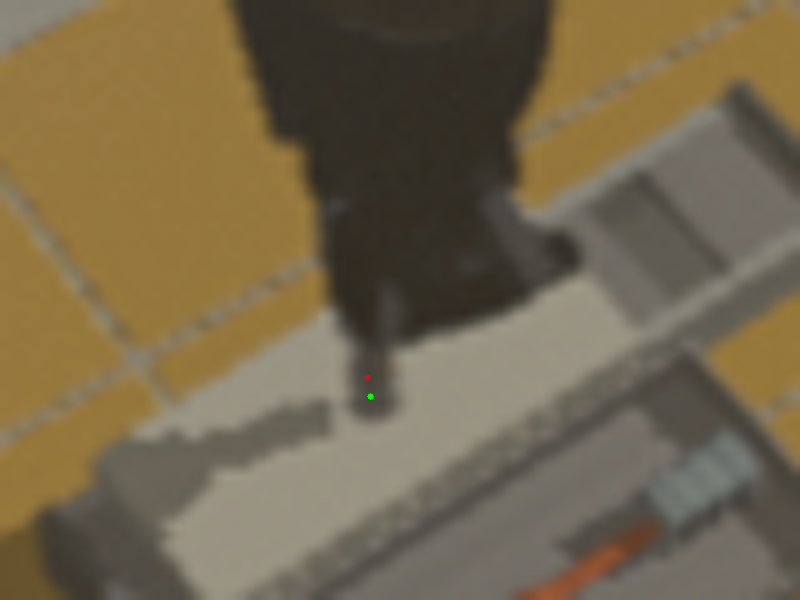

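The tip sits right above the caddy hole (about (372,410)). I descend in small steps until just past plate level, then check the force.

Emit:
play_rows([
  [[0.75,0,0,0.2,0,0,0],[0.75,0,0,0.4,0,0,0],[0.75,0,0,0.6,0,0,0],[0.75,0,0,0.8,0,0,0],[0.75,0,0,0.95,0,0,0],[0.75,0,0,1.05,0,0,0],[0.75,0,0,1.15,0,0,0],[0.75,0,0,1.25,0,0,0],[0.75,0,0,1.3,0,0,0],[0.75,0,0,1.3,0,0,0]],
])

```text
time: 9.35
tool_pos: [578.0, 39.3, 135.0]
orientation: [0.0, 0.717, -0.698, -0.0]
ft_force: [0.6, 0.1, -1.5]
width: 21.6
gripper_force: 44.5
```

Emit:
play_rows([
  [[0.75,0,0,0.1,0,0,0],[0.75,0,0,0.2,0,0,0],[0.75,0,0,0.3,0,0,0],[0.75,0,0,0.4,0,0,0],[0.75,0,0,0.5,0,0,0],[0.75,0,0,0.6,0,0,0],[0.75,0,0,0.7,0,0,0],[0.75,0,0,0.8,0,0,0],[0.75,0,0,0.85,0,0,0],[0.75,0,0,0.85,0,0,0]],
])

```text
time: 10.6
tool_pos: [577.9, 39.3, 126.4]
orientation: [0.0, 0.717, -0.698, -0.0]
ft_force: [-0.2, 1.1, -1.7]
width: 21.6
gripper_force: 44.4
```

Emit:
play_rows([
  [[0.75,0,0,0.05,0,0,0],[0.75,0,0,0.1,0,0,0],[0.75,0,0,0.15,0,0,0],[0.75,0,0,0.18,0,0,0],[0.75,0,0,0.2,0,0,0],[0.75,0,0,0.22,0,0,0],[0.75,0,0,0.24,0,0,0],[0.75,0,0,0.26,0,0,0],[0.75,0,0,0.26,0,0,0],[0.75,0,0,0.26,0,0,0]],
])

```text
time: 11.85
tool_pos: [578.0, 39.3, 124.6]
orientation: [-0.0, 0.717, -0.697, 0.0]
ft_force: [-3.2, -0.7, 6.7]
width: 21.6
gripper_force: 45.5
```

Gentle contact with the hidden plate (about 7 N). I ease the press a little and slide towards rail +y (tool −x).

Emit:
play_rows([
  [[0.75,0,0.02,-0.03,0,0,0],[0.75,-0.1,0.02,-0.03,0,0,0],[0.75,-0.22,0.02,-0.03,0,0,0],[0.75,-0.35,0.02,-0.03,0,0,0],[0.75,-0.5,0.02,-0.03,0,0,0],[0.75,-0.65,0.02,-0.03,0,0,0],[0.75,-0.8,0.02,-0.03,0,0,0],[0.75,-0.9,0.02,-0.03,0,0,0],[0.75,-1.0,0.02,-0.03,0,0,0],[0.75,-1.0,0.02,-0.03,0,0,0]],
])

```text
time: 13.1
tool_pos: [577.7, 48.2, 124.6]
orientation: [0.001, 0.717, -0.697, 0.001]
ft_force: [-1.4, -5.4, 5.7]
width: 21.4
gripper_force: 45.4
```

Emit:
play_rows([
  [[0.75,-0.1,0,0,0,0,0],[0.75,-0.2,0,0,0,0,0],[0.75,-0.3,0,0,0,0,0],[0.75,-0.4,0,0,0,0,0],[0.75,-0.5,0,0,0,0,0],[0.75,-0.6,0,0,0,0,0],[0.75,-0.6,0,0,0,0,0],[0.75,-0.6,0,0,0,0,0],[0.75,-0.6,0,0,0,0,0],[0.75,-0.6,0,0,0,0,0]],
])

```text
time: 14.35
tool_pos: [577.5, 54.2, 124.6]
orientation: [0.001, 0.717, -0.697, 0.001]
ft_force: [-1.6, -4.6, 5.4]
width: 21.5
gripper_force: 45.4
```

Emit:
play_rows([
  [[0.75,-0.1,0,0,0,0,0],[0.75,-0.2,0,0,0,0,0],[0.75,-0.3,0,0,0,0,0],[0.75,-0.4,0,0,0,0,0],[0.75,-0.5,0,0,0,0,0],[0.75,-0.6,0,0,0,0,0],[0.75,-0.65,0,0,0,0,0],[0.75,-0.65,0,0,0,0,0],[0.75,-0.65,0,0,0,0,0],[0.75,-0.65,0,0,0,0,0]],
])

```text
time: 15.6
tool_pos: [577.2, 62.0, 124.1]
orientation: [-0.0, 0.717, -0.697, -0.0]
ft_force: [-0.7, 0.1, -1.6]
width: 22.0
gripper_force: 44.4
```

The pin dropped off the plate top (force gone, z at command), so the hidden hole is here. I lower it in small steps and read the lateral force to centre.

Emit:
play_rows([
  [[0.75,0,0,0.03,0,0,0],[0.75,0,0,0.06,0,0,0],[0.75,0,0,0.09,0,0,0],[0.75,0,0,0.12,0,0,0],[0.75,0,0,0.15,0,0,0],[0.75,0,0,0.18,0,0,0],[0.75,0,0,0.2,0,0,0],[0.75,0,0,0.2,0,0,0],[0.75,0,0,0.2,0,0,0],[0.75,0,0,0.2,0,0,0]],
])

```text
time: 16.85
tool_pos: [577.1, 61.7, 122.2]
orientation: [0.0, 0.717, -0.697, 0.0]
ft_force: [-0.9, -0.5, -0.8]
width: 21.7
gripper_force: 44.6
```

Emit:
play_rows([
  [[0.75,0,0,0.03,0,0,0],[0.75,0,0,0.06,0,0,0],[0.75,0,0,0.09,0,0,0],[0.75,0,0,0.12,0,0,0],[0.75,0,0,0.15,0,0,0],[0.75,0,0,0.18,0,0,0],[0.75,0,0,0.2,0,0,0],[0.75,0,0,0.2,0,0,0],[0.75,0,0,0.2,0,0,0],[0.75,0,0,0.2,0,0,0]],
])

```text
time: 18.1
tool_pos: [577.1, 61.8, 120.7]
orientation: [-0.0, 0.717, -0.697, 0.0]
ft_force: [-4.3, 0.6, 6.5]
width: 21.6
gripper_force: 45.3
```

Emit:
play_rows([
  [[0.75,0,0.03,0,0,0,0],[0.75,0,0.06,0,0,0,0],[0.75,0,0.06,0,0,0,0],[0.75,-0.02,0.06,0,0,0,0],[0.75,-0.04,0.06,0,0,0,0],[0.75,-0.06,0.06,0,0,0,0],[0.75,-0.08,0.06,0,0,0,0],[0.75,-0.1,0.06,0,0,0,0],[0.75,-0.1,0.06,0,0,0,0],[0.75,-0.1,0.06,0,0,0,0]],
])

```text
time: 19.35
tool_pos: [576.4, 62.7, 119.9]
orientation: [0.0, 0.717, -0.698, -0.0]
ft_force: [0.0, 0.1, -0.4]
width: 21.5
gripper_force: 44.7
```

Emit:
play_rows([
  [[0.75,0,0,0.03,0,0,0],[0.75,0,0,0.06,0,0,0],[0.75,0,0,0.09,0,0,0],[0.75,0,0,0.12,0,0,0],[0.75,0,0,0.15,0,0,0],[0.75,0,0,0.18,0,0,0],[0.75,0,0,0.2,0,0,0],[0.75,0,0,0.2,0,0,0],[0.75,0,0,0.2,0,0,0],[0.75,0,0,0.2,0,0,0]],
])

```text
time: 20.6
tool_pos: [576.4, 62.9, 118.1]
orientation: [0.0, 0.717, -0.698, -0.0]
ft_force: [-2.0, 1.3, 0.9]
width: 21.6
gripper_force: 44.7
```

Emit:
play_rows([
  [[0.75,-0.015,0.02,0.03,0,0,0],[0.75,-0.015,0.02,0.1,0,0,0],[0.75,-0.015,0.02,0.17,0,0,0],[0.75,-0.015,0.02,0.24,0,0,0],[0.75,-0.015,0.02,0.31,0,0,0],[0.75,-0.015,0.02,0.38,0,0,0],[0.75,-0.015,0.02,0.45,0,0,0],[0.75,-0.015,0.02,0.5,0,0,0],[0.75,-0.015,0.02,0.5,0,0,0],[0.75,-0.015,0.02,0.5,0,0,0]],
])

```text
time: 21.85
tool_pos: [576.4, 63.0, 113.2]
orientation: [-0.0, 0.717, -0.698, 0.0]
ft_force: [-1.6, 2.3, 1.0]
width: 21.8
gripper_force: 44.8
```

Emit:
play_rows([
  [[0.75,-0.02,0.02,0.05,0,0,0],[0.75,-0.02,0.02,0.2,0,0,0],[0.75,-0.02,0.02,0.38,0,0,0],[0.75,-0.02,0.02,0.56,0,0,0],[0.75,-0.02,0.02,0.74,0,0,0],[0.75,-0.02,0.02,0.92,0,0,0],[0.75,-0.02,0.02,1.1,0,0,0],[0.75,-0.02,0.02,1.28,0,0,0],[0.75,-0.02,0.02,1.4,0,0,0],[0.75,-0.02,0.02,1.4,0,0,0]],
])

```text
time: 23.1
tool_pos: [576.3, 63.1, 99.0]
orientation: [-0.0, 0.717, -0.698, 0.0]
ft_force: [-0.7, 1.8, -1.5]
width: 21.7
gripper_force: 44.5
```

Nearly home; the final 4–5 mm go slowly to contact.

Emit:
play_rows([
  [[0.75,0,0,0.08,0,0,0],[0.75,0,0,0.16,0,0,0],[0.75,0,0,0.24,0,0,0],[0.75,0,0,0.32,0,0,0],[0.75,0,0,0.37,0,0,0],[0.75,0,0,0.41,0,0,0],[0.75,0,0,0.44,0,0,0],[0.75,0,0,0.46,0,0,0],[0.75,0,0,0.48,0,0,0],[0.75,0,0,0.48,0,0,0]],
])

```text
time: 24.35
tool_pos: [576.2, 63.1, 94.7]
orientation: [-0.0, 0.717, -0.697, 0.0]
ft_force: [-1.3, 0.8, 2.2]
width: 21.6
gripper_force: 44.9
```

Emit:
play_rows([
  [[0.75,0,0,0.02,0,0,0],[0.75,0,0,0.03,0,0,0],[0.75,0,0,0.04,0,0,0],[0.75,0,0,0.04,0,0,0],[0.75,0,0,0.04,0,0,0],[0.75,0,0,0.04,0,0,0],[0.75,0,0,0.04,0,0,0],[0.75,0,0,0.04,0,0,0],[0.75,0,0,0.04,0,0,0],[0.75,0,0,0.04,0,0,0]],
])

```text
time: 25.6
tool_pos: [576.2, 63.1, 94.7]
orientation: [-0.0, 0.717, -0.697, 0.0]
ft_force: [-2.2, 0.6, 5.4]
width: 21.9
gripper_force: 45.3
```

Seated: more command only raised the force. Release slowly, then rise.

Emit:
play_rows([
  [[0.75,0,0,-0.04,0,0,0],[0.72,0,0,-0.04,0,0,0],[0.69,0,0,-0.04,0,0,0],[0.66,0,0,-0.04,0,0,0],[0.6,0,0,-0.04,0,0,0],[0.5,0,0,-0.04,0,0,0],[0.4,0,0,-0.04,0,0,0],[0.3,0,0,-0.04,0,0,0],[0.3,0,0,-0.04,0,0,0],[0.3,0,0,-0.04,0,0,0]],
])

```text
time: 26.85
tool_pos: [576.1, 63.1, 94.4]
orientation: [-0.0, 0.717, -0.698, -0.0]
ft_force: [0.0, -0.2, 0.3]
width: 59.8
gripper_force: 0.0
```

Emit:
play_rows([
  [[0.3,0,0,-0.5,0,0,0],[0.3,0,0,-1.5,0,0,0],[0.3,0,0,-3,0,0,0],[0.3,0,0,-5,0,0,0],[0.3,0,0,-8,0,0,0],[0.3,8,6,-12,0,0,0],[0.3,12,10,-12,0,0,0],[0.3,15,12,-12,0,0,0],[0.3,15,12,-12,0,0,0],[0.3,15,12,-12,0,0,0]],
])

```text
time: 28.1
tool_pos: [460.5, -90.5, 215.6]
orientation: [-0.001, 0.716, -0.698, 0.001]
ft_force: [0.7, 0.5, 0.2]
width: 59.7
gripper_force: 0.0
```

```bash
python3 - <<'E'
from h import *
np.set_printoptions(suppress=True,precision=2)
o=bot.observe(); print(o['time'],o['tool_pos'],o['ft_force'])
s=cam('scene'); c=cam('top')
a=cv2.resize(s['frame'][165:225,250:330],None,fx=7,fy=7,interpolation=cv2.INTER_CUBIC)
cv2.imwrite('pics/c4.png',cv2.cvtColor(a,cv2.COLOR_RGB2BGR))
P=[576.2,63.1,66]; print(proj(s,[P,[576.2,63.1,117]]))
u=proj(s,[[576.2,63.1,117]]).round().astype(int)
for du in((0,0),(1,1),(-1,0),(0,-1)): print(pts(s,u+du))
E
```

```text
28.1 [460.45 -90.47 215.64] [0.67 0.51 0.18]
[[282.62 199.89]
 [283.59 191.27]]
[[576.98  63.87 118.9 ]]
[[581.11  64.52 118.39]]
[[575.32  61.48 118.8 ]]
[[572.5   67.34 115.15]]
```

View pics/c4.png

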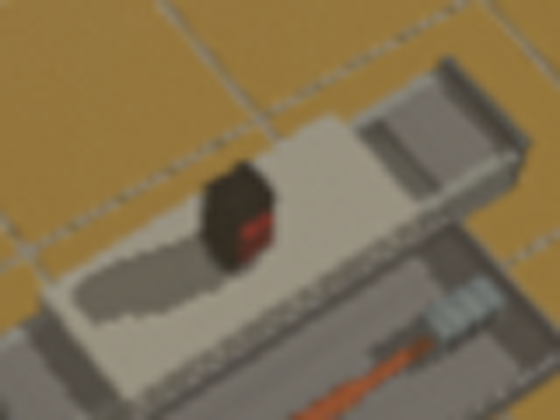

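The pin stands upright in the plate at crop (238,220). Its red button is out at (257,233), the handle top is at z≈118 as expected when seated, and the gripper is clear.

```bash
python3 -c "
from bench import bot
print(bot.sign_off())"
```

```text
the job is handed in; nothing more can be done
None
```

The pin is fully seated through the caddy plate and the rail, its button has sprung back out, the gripper is clear, and I handed the job in at about 28 s of the 64 s limit; sign-off returned no verdict.

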